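# Take the spindle cap off the food processor

### The job

The black cap with the orange grip bar on the food processor's motor base has to come off its spindle. Its quarter-turn thread may be right- or left-handed and nothing shows which, so try loosening it: if it stops dead one way, turn it the other way until it is free, then lift it straight off, carry it level over the white dish and finish still holding it there, about 10 cm above the worktop over the middle of the dish, touching nothing else. Leave the dish, mug, jar, pepper mill, tin and spoon where they are.

Things in the scene. Friction and masses are not known exactly. Their poses are not given: they have to be found in the camera images.
- machine: food-processor motor base, fixed: cream deck 180 mm (x) by 260 mm (y), flat top 100 mm above the worktop; on its +y end a red motor tower (160 by 90 mm, centre at y = +85 mm, top 168 mm above the worktop). Origin: centre of the underside; z up. The cap stands on the deck at x = 0, y = -55 mm, its axis 95 mm from the tower's face.
- seat (a point): point on the deck's top on the spindle's axis, under the cap; axes as the machine's. Round it lies a low aluminium collar of two claws (outer radius 53 mm, 14.5 mm high) on the machine's +x and -x sides, open towards +y and -y; the claws hold down the cap's two lugs until it is turned. Raised 16 mm or more, the cap is clear of spindle and collar.
- cap: loose cap, about 0.12 kg: black disc 69 mm wide, 21 mm high, two small lugs at its foot (own +x and -x, 84 mm tip to tip); on top an orange grip bar 56 mm long (own x), 18 mm wide (own y), from 20 to 51 mm above the origin. Origin: centre of the underside; z up. Seated and tight, its origin is at the seat and its x axis parallel to the machine's.
- cap_grip (a point): point in the grip bar on the cap's axis, 44 mm above its origin. The cap does not rise as it turns. It is free after 1.0 rad the loosening way (counterclockwise from above if right-handed, clockwise if left-handed, drawn anew each time), stops at 1.3; lift at 1.05 to 1.25. Turning takes 0.12 N m after up to 0.15 rad of play; the wrong way it stops dead there. It stays as left.
- dish: loose shallow white ceramic plate, 160 mm across, 20 mm high, on the worktop. Origin: centre of the underside.
- mug: bystander, loose: blue ceramic mug, 80 mm wide, 95 tall. Origin: centre of the underside. Not to be moved.
- jar: bystander, loose: amber glass jar with a steel lid, 72 mm wide, 110 tall. Origin: centre of the underside. Not to be moved.
- mill: bystander, loose: dark wooden pepper mill, 56 mm wide, 142 tall. Origin: centre of the underside. Not to be moved.
- tin: bystander, loose: food tin with a red label, 74 mm wide, 105 tall. Origin: centre of the underside. Not to be moved.
- spoon: bystander, loose: wooden spoon lying flat. Origin: near its middle, underside. Not to be moved.
Mind the look-alikes: they are no part of the job. Several things look just like the dish: the one meant starts farthest to the robot's right. Of the things that look like the cap, the smaller one is meant.

How it is judged:
On the way, in this order (a step that is already met when the one before it is completed fails the run):
1. the cap has been turned loose on its seat: at least 0.8 rad from tight and not yet lifted (angle between the x axis of cap and the x axis of machine, either way round above 0.8 rad and z of cap in the frame of machine below 0.106 m and angle between cap's own z axis and vertical below 0.25 rad), for 0.1 s.
2. the fingers have lifted the cap clear of spindle and collar (z of cap in the frame of machine above 0.122 m and contact force between cap and the fingers above 1 N and contact force between cap and machine below 0.1 N), for 0.1 s.
At the end, for the whole second after the job is handed in: The cap is held still by the fingers (more than 1 N), level within 0.3 rad, its underside 60 to 160 mm above the worktop and its axis within 40 mm of the dish's centre, touching neither dish nor machine (horizontal distance between cap and dish below 0.04 m and height (world z) of cap between 0.06 and 0.16 m and contact force between cap and the fingers above 1 N and contact force between cap and dish below 0.1 N and contact force between cap and machine below 0.1 N and angle between cap's own z axis and vertical below 0.3 rad and linear speed of cap below 0.03 m/s); the arm keeps its last pose, push and grip.
It fails at once if the dish, mug, jar, pepper mill, tin or spoon was moved more than 25 mm (distance of any of dish, mug, jar, mill, tin, spoon from where it was at the start of the episode above 0.025 m).
It fails at once if the cap was carried tipped by more than 0.6 rad (angle between cap's own z axis and vertical above 0.6 rad).
It also fails if it takes over 59 s, if anything falls off the work surface, if the arm or the gripper's body presses on something with over 40 N, if the wrist force passes 120 N, or if a joint passes its speed limit or range.

### The arm

A 7-joint arm with a two-finger parallel gripper is mounted at the origin on the work surface. World frame = base frame: x ahead of the robot, y to its left, z up, the work surface at z = 0. Lengths are in m, angles in rad, forces in N, time in s.
With the tool pointing down it reaches from about 0.4 to 0.875 m from the base axis. Payload 6.5 kg.
Tool frame: the origin (TCP) lies on the centre line of the jaws, within the pads' length; the fingertips stand r.tip_reach ahead of it and the grasp point (between the pads) lies 11 mm behind it (r.tip_reach is the distance from the TCP to the fingertips, in m); x points along the fingers, z is the direction in which the jaws open and shut, and the axes are right-handed (so a half turn about x gives the same grasp; the last joint's range is limited). The gripper opens to 88 mm and grips with 3 to 60 N. Pads are 18 mm wide; open, the fingers measure 123 mm over their backs; the gripper's body (75 mm by 187 mm) begins 45 mm behind the grasp point.
Start: joints at [-1.235, 0.536, -0.004, 1.538, 0.003, 1.067, -0.071], TCP at [0.254, 0.598, 0.247] pointing down, gripper open.
Joint ranges: [-2.7, 2.7], [-0.37, 2.16], [-1.27, 1.26], [0.24, 2.4], [-1.31, 4.45], [0.19, 1.91], [-2.76, 2.76]. Speed limits (rad/s): [2.39, 2.39, 3.14, 3.14, 3.14, 3.14, 3.14].

### API

Orientations are given as a unit quaternion [x, y, z, w].
In Python, from workcell import r gives the robot as it stands. The module is installed in compiled form; this text tells all that it offers. Calls block until the motion is done:
- r.reach(position, orientation): joint-space move of the TCP to a pose.
- r.move_linear(position, ori=None, feed=0.15): straight line of the TCP; ori=None keeps the orientation; feed is the mean speed in m/s.
- r.goto_joints(angles): joint-space move.
- r.grip(opening, strength=None): finger opening in m; strength is the grip in N (None keeps the last); returns when the fingers have stopped.
- r.wait(seconds).
- r.solve_ik(position, orientation): joint angles nearest the present ones, or None.
- r.sense(): the state.
- r.read_camera(name): name is "side" or "top" or "wrist"; returns the picture (480x640x3 uint8, blue, green, red); there is no depth.
- r.camera_model(name): a dict with "fov_y" (degrees; the focal length in pixels is half the picture's height over the tangent of half this angle, whatever the lens; pixels are square), "cx", "cy" (the principal point, pixels), "rvec" (rotation vector, rad) and "tvec" (3), from world to camera coordinates, as OpenCV has them. Camera axes: x right, y down, z forward; pixel columns grow to the right and rows downward; lengths in m; the calibration is good to about 2 mm. A picture is of the moment at which its call begins: read the wrist's pose just before it. camera_model takes no time and is no camera call; for the wrist camera it gives the pose at the moment of the call.
A pose or a line that the arm cannot do raises r.Unreachable and nothing moves.
- r.job_done(): hands the job in, once; it reports no verdict.
The state is a dict: "time": time; "q": joint angles; "joint_vel": joint speeds; "tau": joint torques, N m; "eef_pos": TCP position; "ee_rot": TCP orientation; "contact_force": force on the tool from outside, world axes, zero at the start; "moment": the same for the moment, N m; "gripper_width": finger opening in m.
Only numpy, scipy, OpenCV 4.12 (cv2) and the standard library are available. Lean on these libraries where they do the work, as an engineer would, in place of code of your own. Each camera call takes 0.05 s, during which the arm holds its last target. There are 200 camera calls.

## Working session

There is one attempt and no reset: what is moved stays moved. The work goes in short steps, each a Python script; the robot and the scene stay as the last script left them, time stands still between calls to the robot, and variables do not carry over. Pictures are saved under pics/ and viewed, about 8 in all and at most 12, crops included, and the job is handed in when it is done.

```bash
mkdir -p pics; cat > h.py <<'E'
import numpy as np, cv2
from workcell import r
def cam(n):
    m=r.camera_model(n); f=240/np.tan(np.radians(m["fov_y"])/2)
    K=np.array([[f,0,m["cx"]],[0,f,m["cy"]],[0,0,1]]); R=cv2.Rodrigues(np.array(m["rvec"],float))[0]
    return K,R,np.array(m["tvec"],float).ravel()
def ray(c,uv,z):
    K,R,t=c; uv=np.atleast_2d(np.array(uv,float)); d=(R.T@np.linalg.inv(K)@np.c_[uv,np.ones(len(uv))].T).T
    o=-R.T@t; return o+d*((z-o[2])/d[:,2])[:,None]
def proj(c,p):
    K,R,t=c; q=K@(R@np.array(p)+t); return q[:2]/q[2]
E
python3 - <<'E'
from h import *
for n in("top","side"):
    c=cam(n); cv2.imwrite(f"pics/{n}0.png",r.read_camera(n)); print(n,r.camera_model(n),-c[1].T@c[2])
s=r.sense();print(s["eef_pos"],s["ee_rot"],r.tip_reach,s["gripper_width"],s["time"])
E
```

```text
top {'fov_y': 46.722964396505326, 'cx': 320.28622796466914, 'cy': 236.34461840025975, 'rvec': array([ 2.11528549, -2.09611875,  0.21622494]), 'tvec': array([-0.00974951,  0.57478128,  1.38294267])} [ 0.27021316 -0.01733306  1.47298453]
side {'fov_y': 43.32225014030793, 'cx': 320.44320837205896, 'cy': 247.4314589161298, 'rvec': array([ 2.43453809, -0.27882869,  0.12112447]), 'tvec': array([-0.53929198,  0.1566316 ,  1.55274784])} [ 0.30411474 -0.97042343  1.30084117]
[0.25401647 0.59773264 0.2459425 ] [-0.3905154   0.59014129  0.38984722  0.58927933] 0.008 0.08857337998825465 0.1
```

View pics/top0.png

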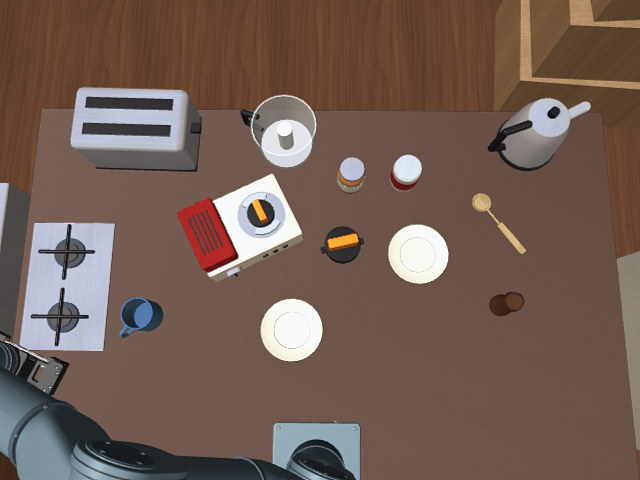

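View pics/side0.png

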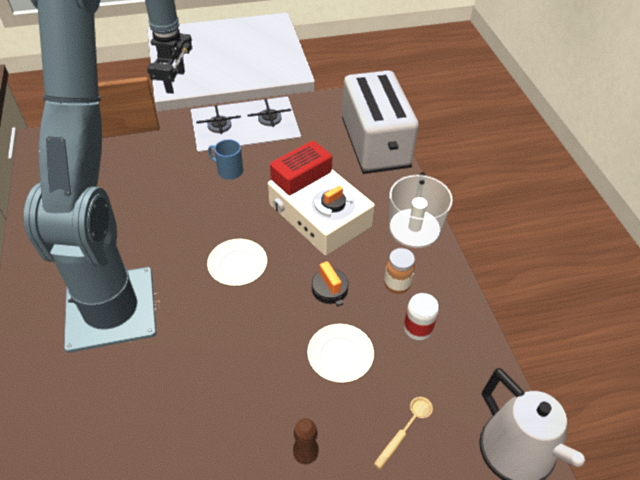

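The top view shows the machine's cap at about (260,212) and its tower at (208,235). The look-alike cap is on the worktop at (343,244). The dishes are at (418,254), which is the right-hand one and the one meant, and at (292,330).

```bash
cat > m.py <<'E'
from h import *
from scipy.optimize import least_squares
def blobs(img,lo,hi,amin):
    m=cv2.inRange(cv2.cvtColor(img,cv2.COLOR_BGR2HSV),lo,hi)
    return [c for c in cv2.findContours(m,cv2.RETR_EXTERNAL,cv2.CHAIN_APPROX_NONE)[0] if cv2.contourArea(c)>amin]
for n in("top","side"):
    im=cv2.imread(f"pics/{n}0.png"); c=cam(n)
    for k in blobs(im,(8,150,150),(25,255,255),60):
        (x,y),wh,a=cv2.minAreaRect(k); b=cv2.boxPoints(((x,y),wh,a))
        W=ray(c,b,.151); e=[W[1]-W[0],W[2]-W[1]]; e=max(e,key=lambda v:np.linalg.norm(v))
        print(n,"orange",round(x),round(y),ray(c,(x,y),.148)[0].round(4),"len",np.linalg.norm(e).round(4),"yaw",np.arctan2(e[1],e[0]).round(3))
    for k in blobs(im,(0,0,200),(40,60,255),800):
        e=cv2.fitEllipse(k); print(n,"white",np.round(e[0]),np.round(e[1]),ray(c,e[0],.018)[0].round(4))
    for k in blobs(im,(0,180,90),(4,255,255),500)+blobs(im,(174,180,90),(180,255,255),500):
        R=cv2.minAreaRect(k); W=ray(c,cv2.boxPoints(R),.168); print(n,"red",np.round(R[0]),W[:,:2].round(3).tolist())
E
python3 m.py
```

```text
top orange 342 240 [ 0.5465 -0.0591  0.148 ] len 0.0747 yaw -1.303
top orange 259 210 [0.6219 0.1468 0.148 ] len 0.0537 yaw -2.664
top white [290. 329.] [53. 58.] [0.3385 0.0712 0.018 ]
top white [413. 257.] [44. 59.] [ 0.5305 -0.2508  0.018 ]
top red [207. 235.] [[0.609, 0.347], [0.649, 0.267], [0.498, 0.191], [0.46, 0.27]]
side orange 330 277 [ 0.5438 -0.1339  0.148 ] len 0.0937 yaw -1.346
side orange 333 195 [0.6177 0.1329 0.148 ] len 0.0627 yaw 0.437
side white [340. 353.] [58. 66.] [ 0.5399 -0.2665  0.018 ]
side white [237. 262.] [46. 60.] [0.3371 0.0663 0.018 ]
side white [413. 226.] [34. 42.] [0.8475 0.0862 0.018 ]
side white [324. 200.] [54. 92.] [0.6218 0.2397 0.018 ]
side white [18. 40.] [37. 47.] [-0.3191  1.3236  0.018 ]
side white [121.  30.] [32. 64.] [0.0655 1.314  0.018 ]
side white [587.  82.] [140. 197.] [1.6925 0.6105 0.018 ]
side white [316.  10.] [ 22. 278.] [0.8459 1.3042 0.018 ]
side red [301. 167.] [[0.456, 0.261], [0.634, 0.352], [0.65, 0.212], [0.479, 0.131]]
```

```bash
cat >> h.py <<'E'
from scipy.spatial.transform import Rotation as Ro
def ori(a):  # tool down, jaws opening along world yaw a
    x=np.array([0,0,-1.]); z=np.array([np.cos(a),np.sin(a),0]); return Ro.from_matrix(np.c_[x,np.cross(z,x),z]).as_quat()
E
python3 - <<'E'
from h import *
p=[.62,.142,.26]
print(ray(cam("top"),(418,254),.02))
best=None
for a in (.472+np.pi/2,.472-np.pi/2):
    q=r.solve_ik(p,ori(a)); print(a,None if q is None else np.round(q,2))
    for d in(-1.25,1.25):
        q2=r.solve_ik([.62,.142,.133],ori(a+d)); print(d,None if q2 is None else np.round(q2,2))
    if q is not None and (best is None or abs(q[6])<abs(best[1][6])): best=(a,q)
print(best[0]); r.reach(p,ori(best[0])); r.grip(.06,50)
c=cam("wrist"); np.savez("w1.npz",K=c[0],R=c[1],t=c[2]); cv2.imwrite("pics/w1.png",r.read_camera("wrist"))
s=r.sense(); print(s["time"],s["eef_pos"],s["q"].round(3) if hasattr(s["q"],"round") else s["q"])
print(proj(c,[.62,.142,.151]))
E
```

```text
[[ 0.53799075 -0.26392363  0.02      ]]
2.0427963267948965 [-0.3   0.5   0.01  1.57 -0.01  1.08  1.75]
-1.25 [-0.46  0.66  0.24  1.67 -0.19  0.84  0.65]
1.25 [ 0.37  0.93 -1.08  1.62  0.89  1.15  2.37]
-1.0987963267948966 [-0.71  0.56  0.61  1.59 -0.35  1.1  -1.11]
-1.25 [-0.96  0.95  1.09  1.7  -0.94  1.1  -1.92]
1.25 [-0.55  0.67  0.37  1.68 -0.3   0.85  0.1 ]
-1.0987963267948966
2.8333 [0.62000944 0.14199253 0.26000962] [-0.711  0.56   0.61   1.592 -0.348  1.101 -1.112]
[318.20754191 234.56003492]
```

View pics/w1.png

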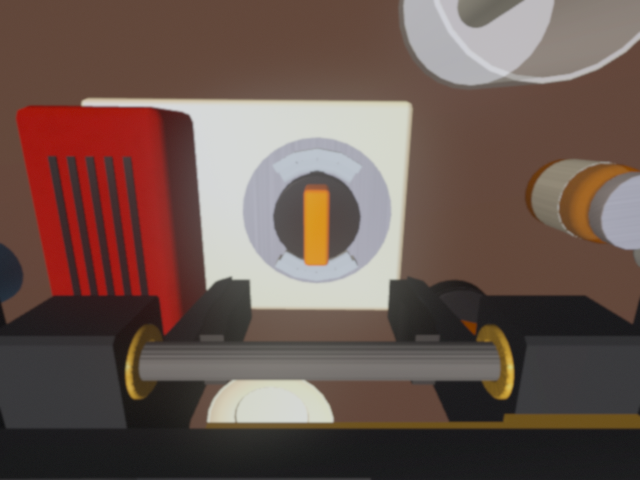

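The wrist view shows the bar's top face centred near (316,228), parallel to the image's vertical, so the jaws are already aligned with it. I'll refine the position and descend.

```bash
python3 - <<'E'
from h import *
im=cv2.imread("pics/w1.png"); c=cam("wrist")
hsv=cv2.cvtColor(im,cv2.COLOR_BGR2HSV); m=cv2.inRange(hsv,(8,150,150),(25,255,255)); m[:, :250]=0; m[:,380:]=0
k=max(cv2.findContours(m,0,1)[0],key=cv2.contourArea); b=cv2.minAreaRect(k); print(b)
print("cam",-c[1].T@c[2]); print(hsv[178:275:4,316].tolist())
W=ray(c,[(304,190.),(328,190),(328,265),(304,265)],.151); print(W.round(4),W.mean(0), np.linalg.norm(W[0]-W[1]),np.linalg.norm(W[1]-W[2]))
e=(W[0]+W[1]-W[2]-W[3]); print("yaw",np.arctan2(e[1],e[0]))
e=np.diff(ray(c,[(85,99),(410,102)],.1),axis=0)[0]; print("deck edge yaw-pi/2",np.arctan2(e[1],e[0])+np.pi/2)
E
```

```text
((316.0, 226.0), (76.0, 24.0), 90.0)
cam [0.68164324 0.17263639 0.39802204]
[[0, 12, 87], [0, 20, 89], [9, 138, 144], [13, 184, 198], [19, 199, 215], [19, 205, 215], [19, 205, 216], [19, 209, 215], [19, 210, 216], [19, 213, 216], [19, 216, 215], [19, 216, 215], [19, 216, 215], [19, 213, 215], [19, 215, 215], [19, 213, 216], [19, 210, 216], [19, 209, 216], [19, 206, 215], [18, 203, 216], [18, 202, 216], [18, 197, 216], [2, 18, 195], [107, 18, 200], [108, 19, 203]]
[[0.6436 0.1649 0.151 ]
 [0.651  0.1503 0.151 ]
 [0.6029 0.1254 0.151 ]
 [0.5951 0.1408 0.151 ]] [0.62316922 0.14533669 0.151     ] 0.016308190249733123 0.05417845122472147
yaw 0.46999094385972895
deck edge yaw-pi/2 0.4636736263816399
```

```bash
python3 - <<'E'
from h import *
a=-1.0988-.004; P=[.6232,.1453]
r.move_linear(P+[.20],ori(a),feed=.1); r.move_linear(P+[.134],feed=.06)
s=r.sense(); print(s["contact_force"],s["moment"])
r.grip(0.0,50); r.wait(.2)
s=r.sense(); print(s["time"],s["gripper_width"],s["contact_force"],s["moment"],s["eef_pos"])
M0=s["moment"]
for d in (.05,.1,.15,.2,.25):
    r.move_linear(P+[.134],ori(a+d),feed=.03); r.wait(.15); s=r.sense()
    print(d,s["time"],np.round(s["moment"],3),np.round(s["contact_force"],1),s["gripper_width"])
    if abs(s["moment"][2]-M0[2])>.35: break
E
```

```text
[ 0.77773044 -0.73806793 -0.40468062] [-0.03583293  0.14945406  0.02807583]
5.7417 0.01779542468120423 [ 0.24480698 -0.53296765  0.22731934] [-0.02341917  0.13066808  0.055367  ] [0.62319271 0.14529751 0.13396449]
0.05 6.1417 [-0.067  0.144  0.006] [ 0.7  0.3 -0.5] 0.017536076940838148
0.1 6.5417 [ 0.248  0.158 -0.006] [ 0.4  1.6 -0.7] 0.017163321500141045
0.15 6.9417 [ 0.441  0.119 -0.452] [-0.3  2.5 -1.2] 0.01772183912646063
```

Counterclockwise stops dead: the moment about z reaches -0.45 N m, against the 0.12 N m that turning takes. I'll turn it clockwise.

```bash
python3 - <<'E'
from h import *
a=-1.0988-.004; P=[.6232,.1453]
for d in (.05,-.05,-.15,-.25,-.35,-.5,-.65,-.8,-.95,-1.08):
    try: r.move_linear(P+[.134],ori(a+d),feed=.05)
    except r.Unreachable as e: print("unreach",d,e); break
    r.wait(.1); s=r.sense()
    print(d,round(s["time"],2),np.round(s["moment"],2),np.round(s["contact_force"],1),round(s["gripper_width"],4),np.round(s["q"],2))
    if abs(s["moment"][2])>.5: print("STOP"); break
E
```

```text
0.05 7.29 [-0.03  0.09 -0.04] [ 0.4  0.7 -1. ] 0.0176 [-0.65  0.71  0.52  1.67 -0.43  0.88 -1.01]
-0.05 7.64 [ 0.04  0.5  -0.02] [-1.7 -0.7  1.4] 0.0175 [-0.67  0.71  0.54  1.67 -0.45  0.88 -1.09]
-0.15 7.99 [0.22 0.85 0.01] [-3.2  0.9  3.4] 0.0179 [-0.68  0.72  0.57  1.67 -0.47  0.89 -1.17]
-0.25 8.34 [0.41 0.95 0.05] [-4.   1.6  3.7] 0.0177 [-0.7   0.73  0.59  1.67 -0.5   0.9  -1.25]
-0.35 8.69 [0.58 0.93 0.09] [-4.6  2.4  3. ] 0.0174 [-0.71  0.73  0.62  1.68 -0.52  0.9  -1.34]
-0.5 9.09 [0.7  0.72 0.03] [-3.   3.9  2.5] 0.0177 [-0.74  0.75  0.66  1.68 -0.55  0.91 -1.46]
-0.65 9.49 [0.84 0.38 0.02] [-1.3  2.9 -0.5] 0.0174 [-0.76  0.76  0.69  1.68 -0.58  0.92 -1.59]
-0.8 9.89 [0.94 0.26 0.02] [-0.4  3.2 -0.8] 0.0173 [-0.78  0.77  0.73  1.68 -0.62  0.93 -1.71]
-0.95 10.29 [0.88 0.18 0.12] [-1.4  3.7 -0.4] 0.0178 [-0.8   0.79  0.76  1.68 -0.65  0.95 -1.84]
-1.08 10.68 [1.02 0.09 0.07] [ 0.   5.1 -0.9] 0.0173 [-0.82  0.8   0.79  1.68 -0.68  0.96 -1.95]
```

```bash
python3 - <<'E'
from h import *
a=-1.0988-.004; P=[.6232,.1453]
r.move_linear(P+[.134],ori(a-1.15),feed=.05); r.wait(.2)
s=r.sense(); print(s["time"],np.round(s["moment"],2),np.round(s["contact_force"],1))
cv2.imwrite("pics/w2.png",r.read_camera("wrist")); cv2.imwrite("pics/s2.png",r.read_camera("side")[120:280,220:440].repeat(3,0).repeat(3,1))
E
```

```text
11.125 [1.08 0.08 0.04] [0.2 4.7 0.2]
```

View pics/w2.png

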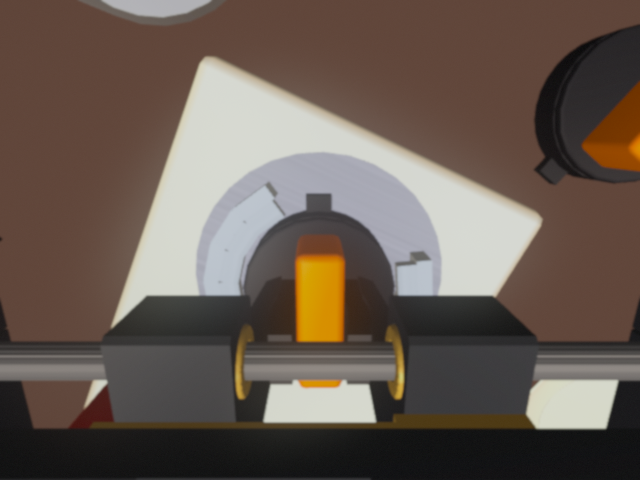

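View pics/s2.png

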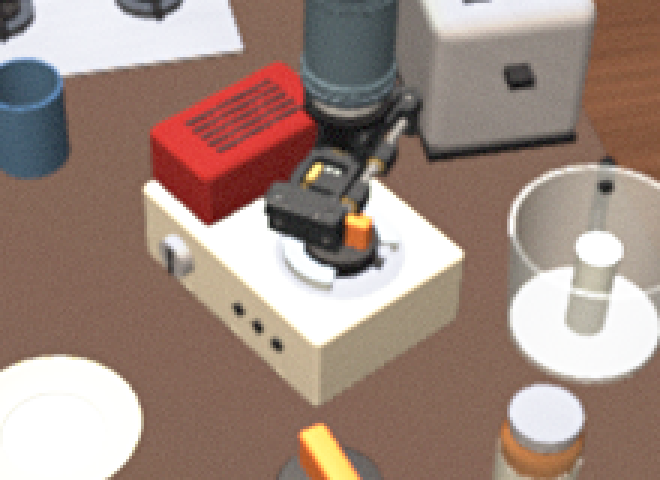

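The lug sits at (318,200), in the open gap between the claw ends at (275,190) and (410,260). The bar is still square in the jaws, so the cap has turned about 1.15 rad. Lifting and carrying it now.

```bash
python3 - <<'E'
from h import *
a=-1.0988-.004-1.15; P=[.6232,.1453]; D=[.539,-.265]
r.move_linear(P+[.175],feed=.04); r.wait(.2); s=r.sense(); print(s["time"],np.round(s["contact_force"],1),round(s["gripper_width"],4))
r.move_linear(P+[.25],feed=.1); s=r.sense(); print(s["time"],np.round(s["contact_force"],1),np.round(s["q"],2))
for b in np.arange(0,1.7,.4):
    try: r.move_linear(D+[.25],ori(a+b),feed=.12); print("b",b); break
    except r.Unreachable as e: print(b,e)
else: raise SystemExit
r.move_linear(D+[.136],feed=.06); r.wait(.3)
s=r.sense(); print(s["time"],np.round(s["contact_force"],1),round(s["gripper_width"],4),s["eef_pos"],np.round(s["q"],2))
for n in("top","side"): cv2.imwrite(f"pics/{n}3.png",r.read_camera(n))
E
python3 -c "
import cv2,numpy as np
a=cv2.imread('pics/top3.png')[150:350,320:560];b=cv2.imread('pics/side3.png')[230:430,220:460]
cv2.imwrite('pics/c3.png',cv2.resize(np.hstack([a,b]),(800,333)))"
```

```text
12.6 [-0.5  0.2 -2. ] 0.0173
13.5 [-0.7 -0.1 -0.9] [-0.89  0.68  0.92  1.6  -0.58  1.15 -2.09]
b 0.0
19.4917 [-0.5  0.6 -1.3] 0.0176 [ 0.53902756 -0.26502376  0.13607097] [-0.17  0.74  0.8   1.79 -0.66  0.91 -1.32]
```

View pics/c3.png

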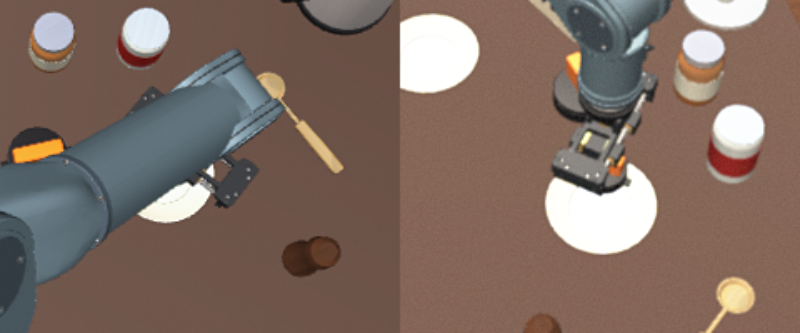

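The cap, with its orange bar, is in the jaws above the right-hand dish, and the other objects stand where they did.

```bash
python3 - <<'E'
from h import *
im=cv2.imread("pics/side3.png"); c=cam("side"); print("dish",proj(c,[.539,-.265,.02]),"cap foot expected",proj(c,[.539,-.265,.102]))
r.job_done()
E
```

```text
dish [339.75209805 351.66679358] cap foot expected [341.14354896 333.64363071]
the job is handed in; nothing more can be done
```

I took the cap off its spindle and handed the job in with it held over the middle of the right-hand dish, its underside about 10 cm above the worktop. No verdict was reported.

- **Thread:** it is left-handed. Counterclockwise stopped dead at about 0.15 rad with -0.45 N m. Clockwise turned freely to 1.15 rad, and a wrist picture showed the visible lug in the gap between the claws.
- **Last checks, at 19.5 s:**
    - The jaw opening was steady at 17.6 mm, which matches the 18 mm bar.
    - The outside force on the tool was under 2 N.
    - The TCP was at (0.539, -0.265, 0.136). The top and side cameras agree on the dish's centre to about 3 mm.
    - In the last pictures the cap hangs above the dish, and the jar, pepper mill, tin and spoon look unmoved. The mug was outside those pictures.
- **One disagreement:** the automatic fit to the dish in the top view was distorted and about 15 mm off. I used the centre read from that picture by eye, which agreed with the side camera's fit.
- **Not measured:** the cap's tilt. I judged it level because the tool pointed straight down throughout and the grip never changed.

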